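# Hold the bayonet lid at the purge position of the gas detector's test pot

## Task

Purge the gas detector's test pot: pick up the bayonet lid with the bar grip, lower its lugs through the pot's two entry slots until its flange sits flat on the rim, and turn it clockwise half way to its lock, so that the grip bar is in line with the two pipe stubs on the pot's sides. Never turn it on into the lock click. The return spring would turn it back, so finish while still holding the lid there, motionless, and leave everything else on the desk where it is.

Things in the scene. Friction and masses are not known exactly. Their poses are not given: they have to be found in the camera images.
- purge_lid: The bayonet lid, loose, 0.13 to 0.23 kg, upright on the desk's left, in either of two places (swapped with the dust cap). Origin: centre of its underside, z up; 54 mm tall. Aluminium flange disc of radius 44 mm, from 18 to 24 mm up, over a plug with two lugs, under a black bar grip. The bar and the lugs lie along the lid's x; half a turn makes no difference.
- lid_bar (a point): Middle of the lid's grip bar, 39 mm above the lid's origin. Bar 56 mm long along the lid's x, 14 mm wide along y, flat-sided, from 24 to 54 mm above the lid's underside: pinch it across from above, with the fingertips over the flange (top at 24 mm).
- lid_seat (a point): Centre of the flange's underside, 18 mm above the lid's origin; meets pot_rim when home. Below it the plug: radius 28 mm, tapering to 24 over its lowest 5 mm. On the plug, towards the lid's +x and -x, two round-ended steel lugs reach 35 mm from the axis, 10 mm wide, from 2.5 to 9.5 mm above the underside.
- test_pot: Test unit, fixed: base plate 8 mm thick; upright aluminium pot of outer radius 48 mm; on its +x side the green detector handset, lying 107 to 192 mm from the pot's axis, y -145 to 107 mm with its pipe, top 66 mm above the desk. Origin on the pot's axis at desk level, z up. Seen from above the lid enters, passes the purge position 45 degrees on clockwise, and locks 90 degrees on.
- pot_rim (a point): Centre of the pot's mouth, at the rim's top, 70 mm above the desk; axes as test_pot. An inward lip, 6 mm thick, inner radius 30.5 mm, is cut through by two opposite entry slots, 17 mm wide, out to radius 38 mm. They lie 0.785 rad anticlockwise (from above) of the unit's +x and -x: the lid goes in with its bar along that line. Under the lip the lugs turn clockwise only.
- stub (a point): Tip of the open pipe stub on the pot's wall, 78 mm from its axis towards the unit's -x, 40 mm above the desk. The other stub is opposite, at +x, where a bent steel pipe joins it. At the purge position the lid's bar lies along the line of the stubs. The lock's plungers, in two small round housings 0.51 rad clockwise of the stubs, meet the lugs when the bar is about 0.3 rad past that line.
- shutter_ring (a joint): Angle (rad) of the shutter ring in the pot, driven clockwise by the lid's lugs: 0 at rest, lid at its entry angle. The lid turns about 0.13 rad freely, then drives the ring: about 0.65 at the purge position, from 1.0 on going over the lock plungers, 1.3 or more locked. Its spring resists with 0.04 N m at 0, 0.12 N m at the purge position, and turns ring and lid back if let go.
- dust_cap: Bystander, the pot's plain dust cap: aluminium disc of radius 44 mm on a black plug without lugs, with a round black knob of radius 13 mm instead of a bar, 36 mm tall. Loose; origin at the centre of its underside.
- gauge_a: Bystander, loose dial thickness gauge standing on its steel foot of 105 by 22 mm, 121 mm tall. Origin on the desk under its post.
- gauge_b: Bystander, a second dial gauge like gauge_a, lying on its back with the dial up, 121 by 105 mm, 26 mm high. Origin on the desk under its middle.
- racket: Bystander, loose table-tennis racket lying flat, blade 152 mm across, handle along its -x, ending 175 mm from the blade's centre, 20 mm high. Origin under the blade's centre.
- marker: Bystander, loose marker pen 140 mm long along its x, 13 mm thick. Origin under its middle.
- note_pad: Bystander, loose pad of sticky notes, 76 by 76 by 12 mm. Origin at the centre of its underside.
Things that resemble listed ones, but are neither listed nor needed, are in the scene too. Leave any yellow look-alike of the purge_lid alone.

How it is judged:
On the way, in this order (a step that is already met when the one before it is completed fails the run):
1. the lid is lifted off the desk in the fingers (height (world z) of purge_lid above 0.03 m and contact force between the fingers and purge_lid above 0.5 N), for 0.1 s.
2. the lid is in the pot's mouth with its flange on the rim, before it is turned to the purge position (z of lid_seat in the frame of pot_rim below 0.003 m and horizontal distance between lid_seat and pot_rim below 0.005 m and angle between purge_lid's own z axis and vertical below 0.06 rad and value of joint shutter_ring below 0.45 rad), for 0.05 s.
At the end, for the whole second after the job is handed in: The lid sits on the pot's rim (flange within 3 mm of home, axis within 5 mm, tilt under 0.06 rad), its bar within 0.14 rad (8 degrees) of the line of the two pipe stubs and the shutter ring driven with it (0.45 to 0.88 rad), at rest and still gripped by the fingers with more than 1 N (z of lid_seat in the frame of pot_rim below 0.003 m and horizontal distance between lid_seat and pot_rim below 0.005 m and angle between purge_lid's own z axis and vertical below 0.06 rad and angle between the x axis of purge_lid and the x axis of test_pot, either way round below 0.14 rad and value of joint shutter_ring between 0.45 and 0.88 rad and contact force between the fingers and purge_lid above 1 N and angular speed of purge_lid below 0.15 rad/s and linear speed of purge_lid below 0.02 m/s); the arm keeps its last pose, push and grip.
It fails at once if the lid is turned on into its lock (value of joint shutter_ring above 1.12 rad).
It fails at once if another thing on the desk is pushed more than 30 mm from its place (distance of any of dust_cap, gauge_a, gauge_b, racket, marker, note_pad from where it was at the start of the episode above 0.03 m).
It also fails if it takes over 42 s, if anything falls off the work surface, if the arm or the gripper's body presses on something with over 40 N, if the wrist force passes 120 N, or if a joint passes its speed limit or range.

## Robot

A 6-joint arm with a two-finger parallel gripper is mounted at the origin on the work surface. World frame = base frame: x ahead of the robot, y to its left, z up, the work surface at z = 0. Lengths are in m, angles in rad, forces in N, time in s.
With the tool pointing down it reaches from about 0.275 to 0.75 m from the base axis. Payload 10.2 kg.
Tool frame: the origin (TCP) lies midway between the tips of the shut fingers; the grasp point (between the pads) lies 19 mm behind it (env.hold_point_z is the distance from the TCP to the grasp point, in m); x points along the fingers, z is the direction in which the jaws open and shut, and the axes are right-handed (so a half turn about x gives the same grasp; the last joint's range is limited). The gripper opens to 85 mm and grips with 20 to 120 N. Pads are 22 mm wide; open, the fingers measure 114 mm over their backs; the gripper's body (76 mm by 85 mm) begins 54 mm behind the grasp point. The pads swing forward as they close: fully open they stand 13 mm farther back than shut.
Start: joints at [0.919, 0.313, 1.498, -0, 1.331, -0.223], TCP at [0.218, 0.477, 0.231] pointing down, gripper open.
Joint ranges: [-2.94, 2.94], [-0.97, 2.17], [0.19, 2.56], [-1.23, 4.37], [0.02, 3.11], [-2.88, 2.88]. Speed limits (rad/s): [2.39, 2.39, 3.01, 3.14, 3.14, 3.14].

## Interface

Orientations are given as a unit quaternion [x, y, z, w].
In Python, from bench import env, kinematics, monitor, eyes, job gives the robot as it stands. The module is installed in compiled form; this text tells all that it offers. Calls block until the motion is done:
- env.reach(position, orientation): joint-space move of the TCP to a pose.
- env.movel(position, velocity=0.15, frame=None, guard=None): straight line of the TCP; frame=None keeps the orientation; velocity is the mean speed in m/s. With guard (N) it stops when the force on the tool has changed by that much, and returns True; else False.
- env.set_joints(angles): joint-space move.
- env.release() and env.close_gripper(effort=None): open the fingers fully, or close them until they stop; effort is the grip in N (None keeps the last).
- env.hold(seconds).
- kinematics.ik(position, orientation): joint angles nearest the present ones, or None.
- monitor.sense(): the state.
- eyes.grab_frame(name): name is "scene" or "top"; returns a dict with "frame" (384x512x3 uint8, red, green, blue), "mtx" (3x3 intrinsics, pixels), "view" (4x4, takes a point from world to camera coordinates). Camera axes: x right, y down, z forward; pixel columns grow to the right and rows downward; lengths in m; the calibration is good to about 2 mm. A picture is of the moment at which its call begins. There is no depth.
A pose or a line that the arm cannot do raises env.MotionError and nothing moves.
- job.hand_in(): hands the job in, once; it reports no verdict.
The state is a dict: "clock": time; "joints": joint angles; "qvel": joint speeds; "joint_efforts": joint torques, N m; "position": TCP position; "ee_rot": TCP orientation; "contact_force": force on the tool from outside, world axes, zero at the start; "ft_torque": the same for the moment, N m; "finger_gap": opening from 0.0 (shut) to 1.0 (fully open).
Only numpy, scipy, OpenCV 4.12 (cv2) and the standard library are available. Lean on these libraries where they do the work, as an engineer would, in place of code of your own. Each camera call takes 0.05 s, during which the arm holds its last target. There are 200 camera calls.

## Working session

There is one attempt and no reset: what is moved stays moved. The work goes in short steps, each a Python script; the robot and the scene stay as the last script left them, time stands still between calls to the robot, and variables do not carry over. Pictures are saved under pics/ and viewed, about 8 in all and at most 12, crops included, and the job is handed in when it is done.

```bash
mkdir -p pics
python3 - <<'E'
from bench import env,monitor,eyes
import cv2,numpy as np,pickle
d={}
for n in("scene","top"):
    f=eyes.grab_frame(n);d[n]=f
    cv2.imwrite(f"pics/{n}0.png",cv2.resize(f["frame"][:,:,::-1],(800,600),interpolation=cv2.INTER_CUBIC))
    print(n,np.round(f["mtx"],1).tolist(),np.round(f["view"],3).tolist())
pickle.dump(d,open("f0.pkl","wb"))
print(monitor.sense(),env.hold_point_z)
E
```

```text
scene [[457.9, 0.0, 254.2], [0.0, 457.9, 191.7], [0.0, 0.0, 1.0]] [[0.228, 0.974, 0.005, -0.097], [0.789, -0.182, -0.586, -0.447], [-0.57, 0.138, -0.81, 1.718], [0.0, 0.0, 0.0, 1.0]]
top [[483.9, 0.0, 258.2], [0.0, 483.9, 187.1], [0.0, 0.0, 1.0]] [[0.049, -0.999, 0.004, -0.067], [-0.974, -0.049, -0.221, 0.585], [0.221, 0.007, -0.975, 1.133], [0.0, 0.0, 0.0, 1.0]]
{'clock': 0.1, 'joints': array([ 9.18588507e-01,  3.13428099e-01,  1.49835109e+00,  1.00393689e-05,
        1.33100654e+00, -2.23408872e-01]), 'qvel': array([-3.51935660e-04, -8.76443003e-04, -1.69522824e-03, -6.43583249e-04,
        1.13713213e-03, -9.48934720e-05]), 'joint_efforts': array([ 1.53170855e-03, -4.12907052e+01, -2.60141069e+01, -1.94549266e-04,
        3.04886271e-03,  3.22801114e-06]), 'position': array([0.21815609, 0.4772793 , 0.23077865]), 'ee_rot': array([-0.38231149,  0.59533063,  0.3820306 ,  0.5945351 ]), 'contact_force': array([-0.23577473,  0.63262125,  0.02242179]), 'ft_torque': array([-0.0333846 , -0.00465472,  0.0025795 ]), 'finger_gap': 0.9980293715329216} 0.0187
```

View pics/top0.png

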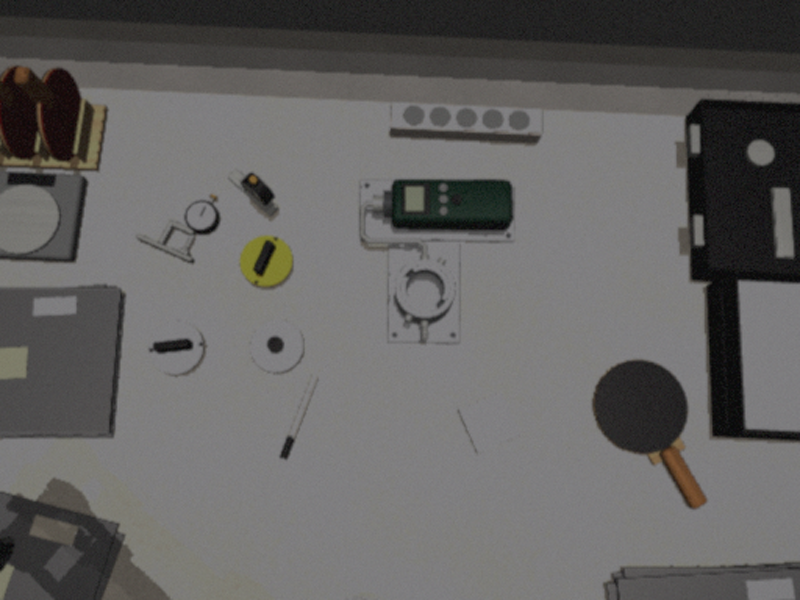

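View pics/scene0.png

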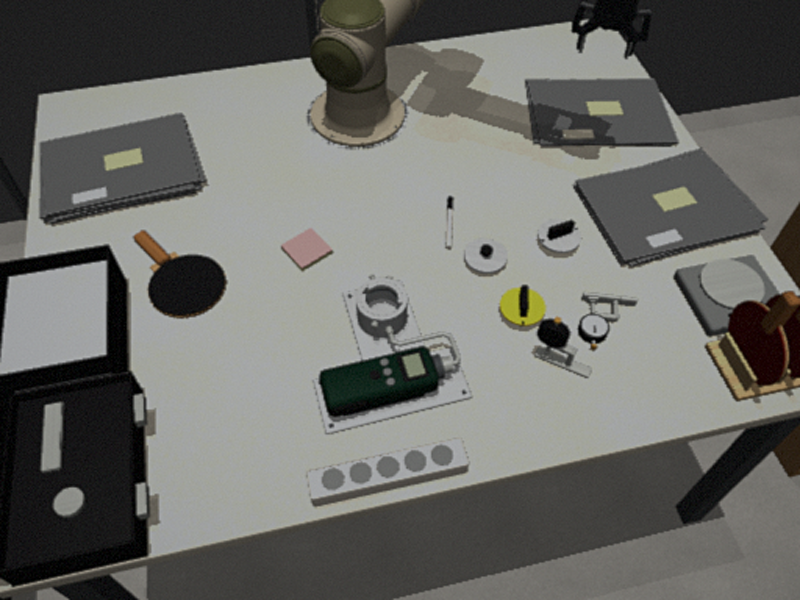

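Candidates in the top view (800×600 px):
- (174,347): aluminium disc with a bar. This fits purge_lid.
- (276,346): aluminium disc with a round knob, so the dust cap.
- (266,262): yellow disc with a bar, the look-alike to leave alone.

The pot is at (424,290), with the handset on its +x side, which is up in the image. Next I'll take an enlarged crop and measure.

```bash
cat > h.py <<'E'
import numpy as np,cv2,pickle
def ray(f,uv,z):
    uv=np.atleast_2d(np.asarray(uv,float));R=f["view"][:3,:3];t=f["view"][:3,3]
    c=-R.T@t
    d=np.c_[uv,np.ones(len(uv))]@np.linalg.inv(f["mtx"]).T@R
    return c+d*((z-c[2])/d[:,2])[:,None]
def proj(f,p):
    q=f["view"][:3,:3]@np.asarray(p,float)+f["view"][:3,3];q=f["mtx"]@q;return q[:2]/q[2]
def blob(f,box,thr):
    x0,y0,x1,y1=box;g=f["frame"][y0:y1,x0:x1].max(2)
    m=(g<thr).astype(np.uint8);n,l,s,c=cv2.connectedComponentsWithStats(m)
    i=1+np.argmax(s[1:,4]);k=(l==i).astype(np.uint8)
    pts=np.argwhere(k)[:,::-1]+[x0,y0];return pts
E
python3 - <<'E'
from h import *
d=pickle.load(open("f0.pkl","rb"))
T,S=d["top"],d["scene"]
def crop(f,cx,cy,r,s=None): 
    return cv2.resize(f["frame"][cy-r:cy+r,cx-r:cx+r,::-1],(390,390),interpolation=cv2.INTER_CUBIC)
a=np.hstack([crop(T,113,222,24),crop(T,271,188,40)])
a=cv2.convertScaleAbs(a,alpha=1.5)
cv2.imwrite("pics/c1.png",a)
b=np.hstack([crop(S,357,151,24),crop(S,245,195,40)])
cv2.imwrite("pics/c2.png",cv2.convertScaleAbs(b,alpha=1.4))
for n,f,box in(("top",T,(90,205,136,240)),("scene",S,(340,135,376,165))):
    for thr in(50,80):
        p=blob(f,box,thr)
        for z in(.039,.054):
            w=ray(f,p,z)[:,:2];c=w.mean(0);u,s,v=np.linalg.svd(w-c,full_matrices=False)
            e=(w-c)@v.T
            print(n,thr,len(p),z,c.round(4),"ang",np.degrees(np.arctan2(v[0,1],v[0,0])).round(1),"ext",np.ptp(e,axis=0).round(3), (cv2.minAreaRect((w*1000).astype(np.float32))))
E
```

```text
top 50 143 0.039 [0.4886 0.3252] ang 98.9 ext [0.057 0.016] ((488.5653381347656, 325.072998046875), (15.713822364807129, 57.37306213378906), 10.122062683105469)
top 50 143 0.054 [0.4865 0.3206] ang 98.9 ext [0.057 0.016] ((486.4840087890625, 320.4084167480469), (15.516711235046387, 56.653343200683594), 10.122041702270508)
top 80 174 0.039 [0.4885 0.3267] ang -81.5 ext [0.065 0.018] ((488.2533874511719, 328.82763671875), (17.905893325805664, 64.83353424072266), 9.292814254760742)
top 80 174 0.054 [0.4864 0.322 ] ang -81.5 ext [0.064 0.018] ((486.1759033203125, 324.1158752441406), (17.6812801361084, 64.02020263671875), 9.29283618927002)
scene 50 116 0.039 [0.4903 0.3242] ang -69.8 ext [0.068 0.03 ] ((490.3458251953125, 324.185546875), (26.913637161254883, 65.58113861083984), 9.805511474609375)
scene 50 116 0.054 [0.5022 0.3167] ang -69.8 ext [0.067 0.03 ] ((502.2266540527344, 316.6519775390625), (26.543718338012695, 64.67965698242188), 9.805550575256348)
scene 80 133 0.039 [0.4902 0.3244] ang -70.2 ext [0.07  0.034] ((490.08984375, 325.64013671875), (29.374134063720703, 68.53890228271484), 9.816821098327637)
scene 80 133 0.054 [0.5021 0.3168] ang -70.2 ext [0.07  0.033] ((501.97418212890625, 318.08660888671875), (28.970359802246094, 67.59673309326172), 9.816831588745117)
```

View pics/c1.png

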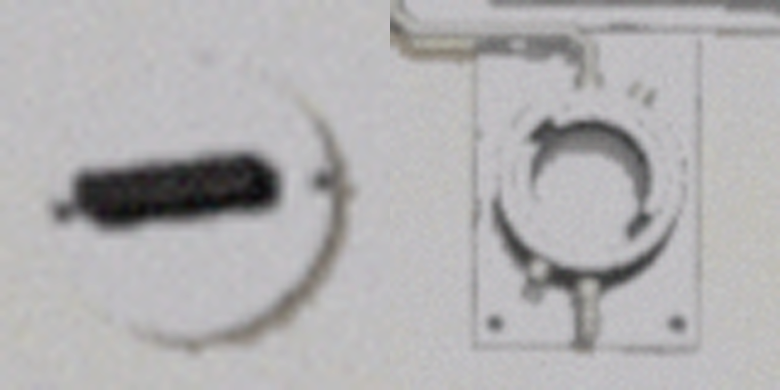

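View pics/c2.png

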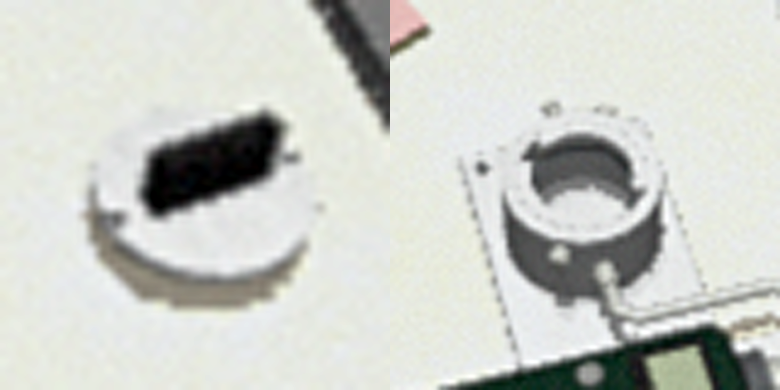

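The crops confirm it: the lid with the bar has its lug marks at crop px (62,210) and (322,180). The pot's slots are at (540,130) and (642,225), and its -x stub points down in the top view. Now I'll refine the pot's axis and yaw and the lid's flange.

```bash
cat >> h.py <<'E'
from scipy.ndimage import map_coordinates
from scipy.optimize import least_squares
def circ(f,c,z,R,angs,lo,hi,sign,mg=10):
    """edge points along radii (sign -1: bright->dark outward); returns fitted centre with fixed R"""
    g=cv2.GaussianBlur(f["frame"].astype(np.float32).mean(2),(0,0),.8);P=[]
    r=np.arange(lo,hi,.0005)
    for a in angs:
        uv=np.array([proj(f,[c[0]+q*np.cos(a),c[1]+q*np.sin(a),z]) for q in r])
        v=sign*np.gradient(map_coordinates(g,[uv[:,1],uv[:,0]],order=1))
        i=v.argmax()
        if v[i]*10>mg and 2<i<len(r)-3: P.append([c[0]+r[i]*np.cos(a),c[1]+r[i]*np.sin(a)])
    P=np.array(P)
    fun=lambda p:np.hypot(*(P-p).T)-R
    s=least_squares(fun,c,loss="soft_l1",f_scale=.001)
    s2=least_squares(lambda p:np.hypot(*(P-p[:2]).T)-p[2],[*c,R],loss="soft_l1",f_scale=.001)
    return s.x,np.std(fun(s.x)),s2.x,len(P)
E
python3 - <<'E'
from h import *
d=pickle.load(open("f0.pkl","rb"));T,S=d["top"],d["scene"]
ct=lambda x,y:((x-390)/390*80+231,y/390*80+148)
cs=lambda x,y:((x-390)/390*80+205,y/390*80+155)
for n,f,c,a,b in(("top",T,ct,(540,130),(642,225)),("scene",S,cs,(530,152),(640,195))):
    w=ray(f,[c(*a),c(*b)],.068)[:,:2];e=w[0]-w[1];print(n,"slots",w.round(4).tolist(),w.mean(0).round(4),np.hypot(*e).round(4),np.degrees(np.arctan2(e[1],e[0])).round(1))
# plate holes, edges, stub
w=ray(T,[ct(495,322),ct(677,322)],.008)[:,:2];e=w[0]-w[1];print("holes",w.round(4).tolist(),np.degrees(np.arctan2(e[1],e[0]))-90)
w=ray(T,[ct(474,345),ct(476,100)],.008)[:,:2];e=w[1]-w[0];print("plate left edge",np.degrees(np.arctan2(e[1],e[0])),w.round(4).tolist())
w=ray(T,[ct(699,349),ct(700,45)],.008)[:,:2];e=w[1]-w[0];print("plate right edge",np.degrees(np.arctan2(e[1],e[0])),w.round(4).tolist())
print("stub tip z.04",ray(T,[ct(583,345)],.044).round(4))
cl=lambda x,y:(x/390*48+89,y/390*48+198)
w=ray(T,[cl(62,210),cl(322,180)],.024)[:,:2];e=w[0]-w[1];print("lid marks",w.round(4).tolist(),w.mean(0).round(4),np.hypot(*e),np.degrees(np.arctan2(e[1],e[0])))
c2=lambda x,y:(x/390*48+333,y/390*48+127)
w=ray(S,[c2(115,218),c2(292,157)],.024)[:,:2];e=w[1]-w[0];print("lid marks S",w.round(4).tolist(),w.mean(0).round(4),np.hypot(*e),np.degrees(np.arctan2(e[1],e[0])))
A=np.radians
c0=ray(T,[ct(592,178)],.07)[0,:2];print("c0",c0)
print("T outer",circ(T,c0,.07,.048,A(np.arange(120,300,5)),.040,.056,-1))
print("T inner",circ(T,c0,.07,.0305,A(np.r_[np.arange(-60,30,5)]),.024,.038,1))
print("S outer",circ(S,c0,.07,.048,A(np.arange(-80,80,5)),.040,.056,-1))
print("S inner",circ(S,c0,.07,.0305,A(np.r_[np.arange(105,210,5)]),.024,.038,1))
l0=np.array([.4885,.3245])
print("lid T",circ(T,l0,.024,.044,A(np.arange(160,300,5)),.038,.050,-1))
print("lid S",circ(S,l0,.024,.044,A(np.arange(-60,60,5)),.038,.050,-1))
E
```

```text
top slots [[0.6191, -0.0456], [0.5722, -0.0995]] [ 0.5957 -0.0725] 0.0714 49.0
scene slots [[0.575, -0.0962], [0.6201, -0.0399]] [ 0.5975 -0.0681] 0.0721 -128.7
holes [[0.529, -0.0268], [0.5338, -0.1226]] 2.8536083920647997
plate left edge 2.6142945318203763 [[0.5163, -0.0165], [0.6493, -0.0104]]
plate right edge 1.682006045348323 [[0.52, -0.1346], [0.6861, -0.1298]]
stub tip z.04 [[ 0.5134 -0.0729  0.044 ]]
lid marks [[0.4818, 0.3638], [0.4952, 0.2844]] [0.4885 0.3241] 0.0805157143817883 99.54839956953137
lid marks S [[0.4983, 0.286], [0.484, 0.3654]] [0.4911 0.3257] 0.08062522471424682 100.22239365926995
c0 [ 0.59487254 -0.07314219]
T outer (array([ 0.59716427, -0.07061744]), np.float64(0.0019813339502987677), array([ 0.59957289, -0.070657  ,  0.05006516]), 29)
T inner (array([ 0.5954907 , -0.07158459]), np.float64(0.0003520997489885402), array([ 0.59486281, -0.07135353,  0.03111411]), 18)
S outer (array([ 0.59743812, -0.07175733]), np.float64(0.0011067848782885898), array([ 0.60019515, -0.07192568,  0.04586323]), 32)
S inner (array([ 0.59879289, -0.07175181]), np.float64(0.00059300445313067), array([ 0.5965597 , -0.07095519,  0.02846996]), 17)
lid T (array([0.49063363, 0.3260734 ]), np.float64(0.001003334776105901), array([0.48814351, 0.323301  , 0.04070888]), 24)
lid S (array([0.48921504, 0.32440226]), np.float64(0.0013866041483306798), array([0.49594983, 0.32308519, 0.03801864]), 21)
```

```bash
cat >> h.py <<'E'
from scipy.spatial.transform import Rotation as Ro
def Q(t): # tool down, jaws along world angle t (deg)
    t=np.radians(t);x=np.array([0,0,-1.]);z=np.array([np.cos(t),np.sin(t),0]);return Ro.from_matrix(np.c_[x,np.cross(z,x),z]).as_quat()
E
python3 - <<'E'
from h import *
from bench import kinematics as k
for o in(0,180):
    for p,t in(((.489,.3245,.15),9.8),((.489,.3245,.027),9.8),((.597,-.0715,.15),-42.2),((.597,-.0715,.08),-42.2),((.597,-.0715,.08),-87.2)):
        q=k.ik(p,Q(t+o));print(o,t,None if q is None else np.round(q,2))
E
```

```text
0 9.8 [ 0.39  0.52  1.41 -0.    1.21  0.22]
0 9.8 [ 0.39  0.67  1.51 -0.    0.95  0.22]
0 -42.2 [-0.31  0.55  1.37 -0.    1.23  0.42]
0 -42.2 [-0.31  0.63  1.43 -0.    1.08  0.42]
0 -87.2 [-0.31  0.63  1.43 -0.    1.08  1.21]
180 9.8 None
180 9.8 None
180 -42.2 [-0.31  0.55  1.37 -0.    1.23 -2.72]
180 -42.2 [-0.31  0.63  1.43 -0.    1.08 -2.72]
180 -87.2 [-0.31  0.63  1.43 -0.    1.08 -1.93]
```

Run:
```python
from h import *
from bench import env,monitor,eyes
L=[.4895,.3248];q=Q(9.8)
env.reach([*L,.13],q)
print(env.movel([*L,.0275],.1,guard=8))
s=monitor.sense();print(s["position"],s["contact_force"])
env.close_gripper(40)
s=monitor.sense();print(s["clock"],s["finger_gap"],s["position"],s["contact_force"])
env.movel([*L,.2],.12)
P=[.597,-.0715]
env.reach([*P,.2],Q(-42.2))
env.movel([*P,.115],.15)
env.hold(.3)
s=monitor.sense();print(s["clock"],s["finger_gap"],s["position"],s["contact_force"])
d={n:eyes.grab_frame(n) for n in("scene","top")};pickle.dump(d,open("f1.pkl","wb"))
a=[cv2.resize(f["frame"][y-40:y+40,x-40:x+40,::-1],(390,390),interpolation=cv2.INTER_CUBIC) for f,x,y in((d["top"],271,188),(d["scene"],245,185))]
cv2.imwrite("pics/c3.png",cv2.convertScaleAbs(np.hstack(a),alpha=1.4))
```

```text
False
[0.48985924 0.32498728 0.02816542] [ 0.30456482 -0.49038368  0.50790182]
3.1667 0.15721521056632703 [0.48946007 0.32478683 0.02753959] [-1.17771498  1.06676486  0.45987862]
7.2917 0.15249551786348073 [ 0.59720284 -0.07154672  0.11556334] [ 0.14015433 -0.73748765 -1.54174191]
```

View pics/c3.png

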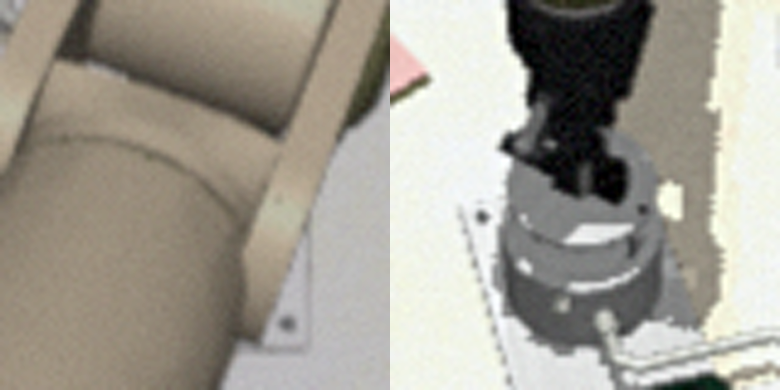

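The lid is held (gap steady, weight felt) and sits squarely over the mouth in the scene view: flange edges at x≈506 and 660 against pot edges at x≈503 and 664. I'll lower it with a guard.

Run:
```python
from h import *
from bench import env,monitor,eyes
P=[.597,-.0715]
env.movel([*P,.1],.08,guard=8)
g=env.movel([*P,.0785],.02,guard=8)
env.hold(.2)
s=monitor.sense();print(g,s["clock"],s["finger_gap"],s["position"],s["contact_force"],s["ft_torque"])
d={n:eyes.grab_frame(n) for n in("scene",)};pickle.dump(d,open("f2.pkl","wb"))
f=d["scene"]["frame"]
cv2.imwrite("pics/c4.png",cv2.convertScaleAbs(cv2.resize(f[145:225,205:285,::-1],(560,560),interpolation=cv2.INTER_CUBIC),alpha=1.4))
```

```text
True 8.8917 0.15668183823590873 [ 0.59686891 -0.07142687  0.07948535] [-0.75312023  1.51418759  5.40253802] [-0.1355922  -0.00917461  0.04627103]
```

View pics/c4.png

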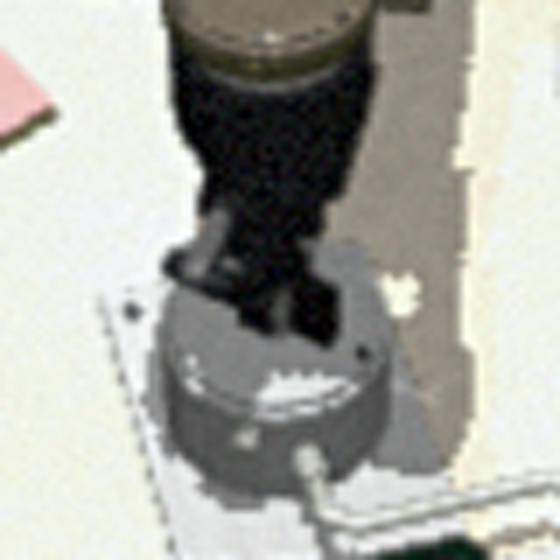

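Seated: TCP z is 0.0795 as predicted, side forces are small, and the picture shows the flange flat on the rim with lug mark at (363,352). Now I'll turn it clockwise in small steps while watching the moment.

Run:
```python
from h import *
from bench import env,monitor,eyes
env.close_gripper(60)
P=[.597,-.0715,.0793]
for t in(-49,-56,-63,-70,-76,-82,-87.2):
    env.reach(P,Q(t)); 
    s=monitor.sense();R=Ro.from_quat(s["ee_rot"]).as_matrix()
    print(t,round(s["clock"],2),np.degrees(np.arctan2(R[1,2],R[0,2])).round(1),s["position"].round(4),s["contact_force"].round(1),s["ft_torque"].round(3),round(s["finger_gap"],3))
    if np.abs(s["contact_force"]).max()>25: break
env.hold(.4)
s=monitor.sense();print(s["clock"],s["position"],s["contact_force"],s["ft_torque"])
d={n:eyes.grab_frame(n) for n in("scene","top")};pickle.dump(d,open("f3.pkl","wb"))
f=d["scene"]["frame"]
a=[cv2.resize(d[n]["frame"][y-40:y+40,x-40:x+40,::-1],(390,390),interpolation=cv2.INTER_CUBIC) for n,x,y in(("top",271,188),("scene",245,185))]
cv2.imwrite("pics/c5.png",cv2.convertScaleAbs(np.hstack(a),alpha=1.4))
```

```text
-49 9.41 -48.8 [ 0.597  -0.0715  0.0796] [-2.6  0.5  3.9] [-0.036  0.266 -0.094] 0.147
-56 9.66 -55.7 [ 0.597  -0.0715  0.0796] [-2.1  1.   4.9] [ 0.004  0.265 -0.056] 0.152
-63 9.91 -62.6 [ 0.597  -0.0714  0.0795] [-2.2  2.2  5.1] [ 0.045  0.335 -0.082] 0.156
-70 10.16 -69.5 [ 0.597  -0.0714  0.0795] [-1.7  2.5  5.3] [ 0.097  0.32  -0.018] 0.15
-76 10.41 -75.5 [ 0.5971 -0.0713  0.0795] [-2.1  2.3  5.7] [ 0.179  0.302 -0.066] 0.155
-82 10.66 -81.5 [ 0.597  -0.0713  0.0795] [-1.8  2.8  5.7] [ 0.257  0.326 -0.043] 0.155
-87.2 10.91 -86.7 [ 0.5971 -0.0712  0.0795] [-0.6  3.9  6.8] [ 0.336  0.24  -0.044] 0.148
11.3083 [ 0.59708578 -0.07120719  0.07953872] [-0.80444283  3.16616896  5.75199576] [ 0.36679957  0.24210877 -0.01186235]
```

View pics/c5.png

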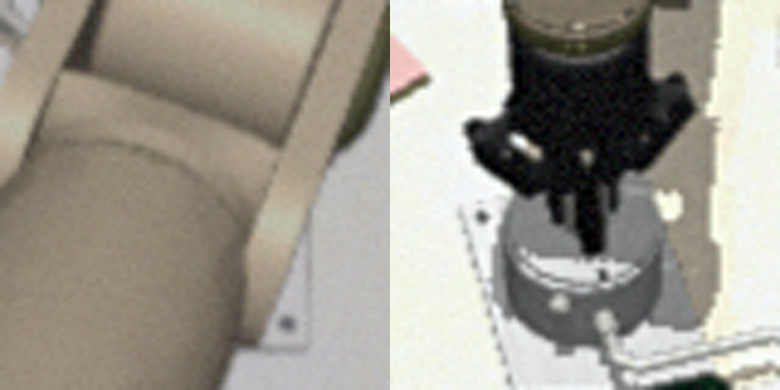

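The scene crop shows the lid seated with its bar toward the handset-side pipe. The flange mark is at (603,273), in line with the pipe stub at (604,318). I'll check the angle numerically.

Run:
```python
from h import *
d=pickle.load(open("f3.pkl","rb"));S=d["scene"];d2=pickle.load(open("f2.pkl","rb"))["scene"]
def dark(f,u,v,r=3):
    u,v=int(round(u)),int(round(v));g=f["frame"][v-r:v+r+1,u-r:u+r+1].astype(float).mean(2)
    w=np.clip(np.percentile(g,60)-20-g,0,None);Y,X=np.mgrid[v-r:v+r+1,u-r:u+r+1];return (X*w).sum()/w.sum(),(Y*w).sum()/w.sum()
c=np.array([.597,-.0714])
def rep(n,f,uv,z):
    p=ray(f,[uv],z)[0,:2]-c;print(n,np.round(uv,2),"r",np.hypot(*p).round(4),"ang",np.degrees(np.arctan2(p[1],p[0])).round(1))
m=((603-390)/390*80+205,273/390*80+145)
rep("mark hand",S,m,.076);rep("mark dark",S,dark(S,*m,2),.076)
m2=(363/7+205,352/7+145)
rep("entry mark hand",d2,m2,.076);rep("entry mark dark",d2,dark(d2,*m2,2),.076)
F=pickle.load(open("f0.pkl","rb"))["scene"]
rep("stub+x",S,((604-390)/390*80+205,318/390*80+145),.045)
for yaw in(0,3,6): print(yaw,[(proj(S,[c[0]+.0402*np.cos(np.radians(yaw)),c[1]+.0402*np.sin(np.radians(yaw)),.076])-[205,145])*390/80+[390,0]])
# handset long edge direction (green), z~.06
f=pickle.load(open("f0.pkl","rb"))["top"]["frame"].astype(int)
m=((f[...,1]>f[...,0]+12)&(f[...,1]<110)).astype(np.uint8);m[:, :230]=0;m[:,340:]=0;m[170:]=0
n,l,s,_=cv2.connectedComponentsWithStats(m);i=1+s[1:,4].argmax();pp=np.argwhere(l==i)[:,::-1]
w=ray(pickle.load(open("f0.pkl","rb"))["top"],pp,.06)[:,:2];print(s[i],cv2.minAreaRect((w*1000).astype(np.float32)))
v=np.linalg.svd(w-w.mean(0),full_matrices=False)[2][0];print(np.degrees(np.arctan2(v[1],v[0])))
```

```text
mark hand [248.69 201.  ] r 0.0441 ang 6.0
mark dark [248.55 201.51] r 0.0457 ang 4.8
entry mark hand [256.86 195.29] r 0.0434 ang 46.4
entry mark dark [256.39 195.08] r 0.0419 ang 46.3
stub+x [248.9  210.23] r 0.0542 ang 2.9
0 [array([593.76309139, 269.32243379])]
3 [array([597.31089635, 268.57058522])]
6 [array([600.80490613, 267.66805592])]
[284 116  43  26 659] ((748.687255859375, -150.06922912597656), (67.50345611572266, 107.77467346191406), 2.8898658752441406)
-87.02651582110792
```

The pot's yaw is 2.9° from the handset and 1.7–2.9° from the plate. The bar is at 3.3° by the tool and about 5° by the flange mark. I'll nudge it 1.2° further clockwise, to the middle of the two estimates, let it settle and hand in.

Run:
```python
from h import *
from bench import env,monitor,job
env.reach([.597,-.0715,.0793],Q(-88.4)); env.hold(.8)
s=monitor.sense();R=Ro.from_quat(s["ee_rot"]).as_matrix()
print(s["clock"],np.degrees(np.arctan2(R[1,2],R[0,2])),s["position"],s["contact_force"],s["finger_gap"],np.abs(s["qvel"]).max())
job.hand_in()
```

```text
12.4583 -87.84534399587653 [ 0.59721198 -0.07124024  0.07953568] [3.58625094e-03 3.23477601e+00 5.31313571e+00] 0.1511437370513276 0.0018787474149249241
the job is handed in; nothing more can be done
```

I picked up the aluminium bar-grip lid, seated it in the pot through the entry slots and turned it about 45° clockwise. I handed in at 12.5 s, still holding it with the grip set to 60 N; the hand-in gives no verdict.

- **Seating:** the tool stopped at z = 0.0795 m, the height expected with the flange on the rim. It held that height through the whole turn, pressing down at about 5 N with side forces of about 3 N.
- **Bar angle:** from the tool pose the bar is at 2.2°. The pot's stub line measured about 2.9° from the handset and 1.7–2.9° from the base plate. The allowance is 8°.
- **Disagreement:** before the last 1.2° nudge, the lid's flange mark read about 5–6° while the tool read 3.3°. That is within pixel accuracy, or a slight lag in the grip, so the lid may sit 1–3° behind the tool.
- **Not checked:** I could not measure the shutter ring angle directly. The moment about the vertical was too noisy to show the spring clearly, so the ring position is inferred from the lid's angle.
- **Rest of the desk:** I saw no sign of anything else being touched, but I did not re-check the other items.

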